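# Load the window-film dispenser

### The job

Load the film dispenser: lay the film roll in the cradle between its two cheeks, then push the spindle from the keeper's side through the near cheek, the roll's core and the far cheek until its collar is against the near cheek. Last, flip the keeper over so that it lies closed across the spindle's neck. Leave the other things on the desk where they stand.

Things in the scene. Friction and masses are not known exactly. Their poses are not given: they have to be found in the camera images.
- dispenser: Film dispenser, fixed: grey base 90 (x) x 128 (y) x 10 mm; two upright aluminium cheeks 64 wide (x), 90 high, 10 thick, across its y axis (inner faces y = +-42, outer +-52 mm), each with a 16.5 mm bore on one level line along y, 62 mm up. Low tear bar (top 25 mm up) at x = -40. Origin: centre of underside; +y: entry side, with the keeper
- cradle (a point): midpoint between the cheeks on the line of the bores, 62 mm above the desk: where the roll's centre lies when it rests in the cradle, which is two level rods along y (8 mm thick, at x = +-17 mm, centres 38.5 mm up). Axes as the dispenser
- near_bore (a point): centre of the bore's mouth on the outer face of the +y (entry) cheek; axes as the dispenser
- far_bore (a point): centre of the bore's mouth on the outer face of the -y (far) cheek; axes as the dispenser
- keeper (a joint): angle of the keeper, a flip-over arm pivoted about a line along y at x = 42 mm, 76 mm up, outside the entry cheek (arm at y = 60 to 67). 0: closed, arm level toward -x, its underside 9 mm above the bores' line. 2.3: open, leaning to +x past upright (1.57). Moves freely, rests at its open stop by its weight; pushed past upright it falls shut unless blocked
- keeper_knob (a point): centre of the black ball knob (20 mm) at the end of the keeper's arm, 78 mm from the pivot; when open it stands about 134 mm above the desk and 94 mm to +x of the line of the bores
- spindle: Spindle, loose, lying level: black square grip 30 x 50 (y) x 30 mm high; along its -y a neck (14 mm thick, y = -25 to -45), a collar (diameter 28, y = -45 to -50), then a shaft of 14 mm diameter to y = -168, the last 12 mm tapered to 6 mm. Shaft axis 15 mm above the underside. Origin: underside, below the grip's middle. 0.15 kg, balances inside the grip
- spindle_grip (a point): middle of the spindle's square grip, on the shaft axis; axes as the spindle
- spindle_collar (a point): centre of the collar's front face, on the shaft axis, 50 mm from the grip's middle
- spindle_tip (a point): tip of the shaft, on its axis
- roll_rest: low grey rest for a spare roll, fixed: 46 (x) x 94 (y) mm, two rods along y, 18 mm high end stops; origin: centre of the underside. The roll lies along its y axis. It may stand left of the dispenser or right of it (the spindle then on the other side), there in front of the big analyser, whose solid face, 0.29 m high, is at x = 0.53 m from y = -0.04 m to the right
- film_roll: roll of window film, 50 mm in diameter, 73 mm long, with an open core about 23 mm wide; lies on the roll rest, axis level and 31 mm above the desk. Origin: centre of one end face; its own z runs along the roll's axis. 0.07 kg
- roll_center (a point): middle of the film roll, on its axis
- sticky_pad: Bystander, loose: pad of sticky notes 76 x 76 x 11 mm; origin: underside
- usb_hub: Bystander, loose: flat white hub box 60 x 85 x 14 mm; origin: underside
- jar_talc: Bystander, loose: grey screw-top jar, diameter 59, 88 mm tall; origin: underside
- wash_bottle: Bystander, loose: white squeeze bottle with bent spout, 65 x 95 x 186 mm tall; its body's axis lies 15 mm along +y of the origin; origin: underside
- mug: Bystander, loose: mug 80 x 110 x 94 mm tall, its handle toward its -y; origin: underside
- jar_flux: Bystander, loose: white screw-top jar, diameter 53, 105 mm tall; origin: underside
- powder_pot_b: Bystander, loose: squat screw-lid pot, diameter 43, 46 mm tall; origin: underside
Mind the look-alikes: they are no part of the job. Of the things that look like the spindle, the larger one is meant.

How it is judged:
By the outcome, as a careful person would: the job done as asked, in the order asked, and still so for the second after the job is handed in, with the robot touching nothing.
It also fails if it takes over 67 s, if anything falls off the work surface, if the arm or the gripper's body presses on something with over 40 N, if the wrist force passes 120 N, or if a joint passes its speed limit or range.

### The arm

A 6-joint arm with a two-finger parallel gripper is mounted at the origin on a cart in front of the work surface, level with it; the furniture and walls round the work are solid. World frame = base frame: x ahead of the robot, y to its left, z up, the work surface at z = 0. Lengths are in m, angles in rad, forces in N, time in s.
With the tool pointing down it reaches from about 0.3 to 0.875 m from the base axis. Payload 6.4 kg.
Tool frame: the origin (TCP) lies between the finger pads; the fingertips stand 19 mm ahead of it and the grasp point (between the pads) is the TCP (ctrl.tips_ahead is the z of the fingertips in the tool frame, in m); z points along the fingers, y is the line along which they close (so a half turn about z gives the same grasp; the last joint's range is limited). The gripper opens to 85 mm and grips with 20 to 120 N. Pads are 22 mm wide; open, the fingers measure 114 mm over their backs; the gripper's body (76 mm by 85 mm) begins 54 mm behind the grasp point. The pads swing forward as they close: fully open they stand 13 mm farther back than shut.
Start: joints at [-1.317, 0.181, 1.607, -0, 1.354, -0.206], TCP at [0.255, -0.515, 0.25] pointing down, gripper open.
Joint ranges: [-2.99, 2.99], [-0.89, 2.07], [0.3, 2.58], [-1.14, 4.28], [0, 2.63], [-3.12, 3.12]. Speed limits (rad/s): [2.57, 2.57, 3.01, 3.14, 3.14, 3.14].

### API

Orientations are given as a unit quaternion [w, x, y, z].
In Python, from bench import readout, vision, ctrl gives the robot as it stands.
- The arm moves only by the tool play_rows, never from a script. Its arguments are lists of equal length, an entry for each row: "xyz": the shift along the tool's x, y, z in mm, a list of three; "rot": the turn, a rotation vector about the tool's x, y, z in rad, a list of three; "grip": the opening, from 0 (shut) to 1 (fully open). In form: {"xyz": [[x, y, z], ...], "rot": [[rx, ry, rz], ...], "grip": [grip, ...]}. A call has exactly 10 rows; each row is the pose to reach, as a shift and turn from the pose commanded when the call began, along the tool's axes at that moment; what a row does not reach only later rows make up. A row lasts 1/8 s, in which the tool goes at most 62.5 mm and 10.7 degrees, less where a joint would pass 70% of its speed; a pose out of reach is approached as far as the arm can. A call with a gripper value outside its range is refused whole. The fingers move at their own pace and stop on an object; the grip force is fixed at half the most. Time passes only in rows, so rows that repeat a pose let the fingers close, or fill a call up. It gives the time, the measured TCP pose, the force, the opening and the grip force at its end, in the units of the state.
- readout.get_obs(): the state, without advancing time (a new reading comes with each control period).
- vision.camera(name): name is "scene" or "top" or "wrist"; returns a dict with "color" (400x640x3 uint8, red, green, blue), "depth" (400x640 float32, m along the optical axis (not along the pixel's ray), 0 where there is no reading), "camera_matrix" (3x3 intrinsics, pixels), "k1" (the pictures are not rectified: a ray, as slopes to the right and down, at radius r is drawn at 1 + k1 r^2 times it, then the intrinsics apply), "extrinsics" (4x4, takes a point from camera to world coordinates); the wrist camera has in their place "hand_eye" (4x4, takes a point from camera to tool coordinates, whose origin is the TCP and whose axes are the flange's). Camera axes: x right, y down, z forward; pixel columns grow to the right and rows downward; lengths in m; the calibration is good to about 2 mm. A picture is of the moment at which its call begins: read the wrist's pose just before it.
- ctrl.hand_in(): hands the job in; it is judged then, once.
The state is a dict: "time_s": time; "q": joint angles; "dq": joint speeds; "joint_efforts": joint torques, N m; "eef_pos": TCP position; "eef_rot": TCP orientation; "wrist_force": force on the tool from outside, world axes, zero at the start; "torque": the same for the moment, N m; "opening": opening from 0.0 (shut) to 1.0 (fully open); "grasp_force": force on a finger pad.
Only numpy, scipy, OpenCV 4.12 (cv2) and the standard library are available. Lean on these libraries where they do the work, as an engineer would, in place of code of your own. Each camera call takes 0.05 s, during which the arm holds its last target. There are 200 camera calls.

## Working session

There is one attempt and no reset: what is moved stays moved. The work goes in short steps, Python scripts to look and compute and a tool call to move; the robot and the scene stay as the last step left them, time stands still between calls to the robot, and variables do not carry over. Pictures are saved under pics/ and viewed, at most 10 in all, crops included, and the job is handed in when it is done.

Besides the shell and the picture viewer there is one more tool, called after "Emit:" by a JSON object that holds its "api" and its "payload", one argument or row to a line. play_rows: Moves the arm, as the interface text tells. Its arguments: {"type":"object","properties":{"xyz":{"type":"array","items":{"type":"array","items":{"type":"number"}}},"rot":{"type":"array","items":{"type":"array","items":{"type":"number"}}},"grip":{"type":"array","items":{"type":"number"}}},"required":["xyz","rot","grip"]}

```bash
mkdir -p pics; cat > h.py <<'E'
import numpy as np, cv2
from scipy.spatial.transform import Rotation as R
from bench import readout, vision, ctrl
def cam(name):
    o=readout.get_obs(); c=vision.camera(name)
    if 'extrinsics' in c: T=np.array(c['extrinsics'])
    else:
        q=o['eef_rot']; W=np.eye(4); W[:3,:3]=R.from_quat([q[1],q[2],q[3],q[0]]).as_matrix(); W[:3,3]=o['eef_pos']; T=W@np.array(c['hand_eye'])
    c['T']=T; return c
def cloud(c):
    K=np.array(c['camera_matrix']); h,w=c['depth'].shape
    u,v=np.meshgrid(np.arange(w),np.arange(h))
    p=np.stack([u,v],-1).reshape(-1,1,2).astype(np.float64)
    n=cv2.undistortPoints(p,K,np.array([c['k1'],0,0,0,0.])).reshape(h,w,2)
    d=c['depth'][...,None]; P=np.concatenate([n*d,d],-1)
    P=P@c['T'][:3,:3].T+c['T'][:3,3]; P[c['depth']==0]=np.nan
    return P
def save(c,f): cv2.imwrite(f,cv2.cvtColor(c['color'],cv2.COLOR_RGB2BGR))
def load(f): 
    d=np.load(f,allow_pickle=True).item(); return d
E
python3 - <<'E'
from h import *
for n in ('scene','top'):
    c=cam(n); save(c,f'pics/{n}0.png'); np.save(n+'0.npy',c); print(n,c['T'].round(3).tolist(),c['camera_matrix'],c['k1'])
o=readout.get_obs(); print(o)
print(ctrl.tips_ahead)
E
```

```text
scene [[0.711, -0.418, 0.565, -0.343], [-0.703, -0.422, 0.572, -0.82], [-0.001, -0.804, -0.594, 1.032], [0.0, 0.0, 0.0, 1.0]] [[372.05867773   0.         319.06767816]
 [  0.         372.05867773 197.01013041]
 [  0.           0.           1.        ]] -0.046035360476459945
top [[-0.007, -0.986, 0.165, 0.304], [-1.0, 0.007, 0.003, 0.074], [-0.005, -0.165, -0.986, 1.696], [0.0, 0.0, 0.0, 1.0]] [[460.95417378   0.         319.92422975]
 [  0.         460.95417378 193.75145983]
 [  0.           0.           1.        ]] 0.030303810750639544
{'time_s': 0.1, 'q': array([-1.31733815e+00,  1.81475988e-01,  1.60790365e+00, -3.70633323e-05,
        1.35379780e+00, -2.06277689e-01]), 'dq': array([-7.18764849e-05, -1.77483575e-03, -3.54456090e-03, -8.00891863e-04,
        1.93236985e-03,  2.11260382e-03]), 'joint_efforts': array([ 5.03367119e-04, -4.45875907e+01, -3.52237058e+01, -2.89533773e-04,
        4.11843110e-03, -2.03991490e-07]), 'eef_pos': array([ 0.2550317 , -0.5148273 ,  0.24947113]), 'eef_rot': array([-7.91745282e-04,  9.73695276e-01,  2.27852761e-01, -3.67798623e-05]), 'wrist_force': array([ 0.71326403,  0.04050109, -0.57228572]), 'torque': array([0.0392907 , 0.00733456, 0.00746233]), 'grasp_force': 0.0, 'opening': 1.0017141650677215}
0.019
```

View pics/scene0.png

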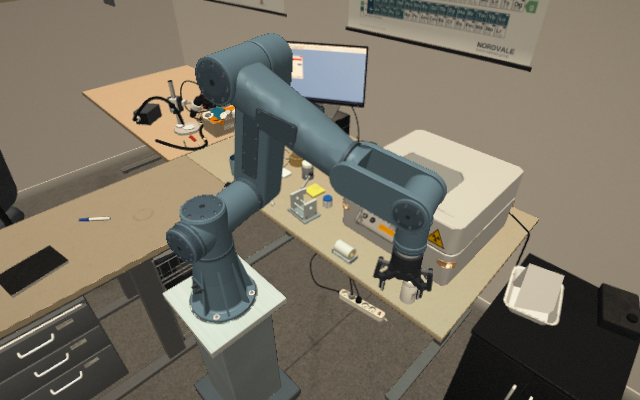

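View pics/top0.png

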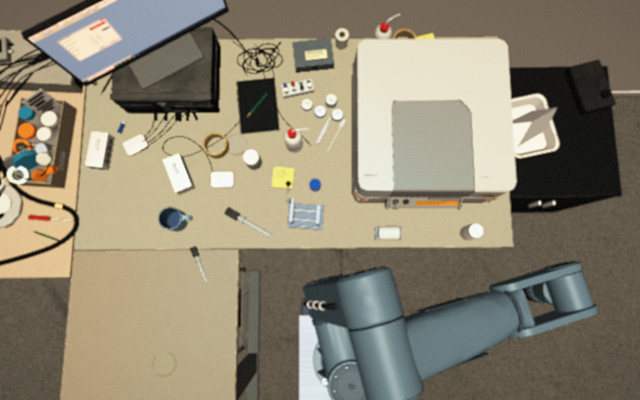

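The top view shows the dispenser at about (305,215), with the keeper knob at (288,184). The white roll on its rest is at (388,233).
- **Spindle candidates:** one has its grip at (232,214) and tip at (270,235). The other has its grip at (195,251) and tip at (205,280), and is smaller.
- **Roll candidates:** (388,233) lies on the rest. (474,231) is a jar.

I'll check the choice in a close crop and measure.

```bash
python3 - <<'E'
from h import *
c=load('top0.npy'); P=cloud(c)
im=cv2.cvtColor(c['color'],cv2.COLOR_RGB2BGR)[165:290,170:420]
cv2.imwrite('pics/crop1.png',cv2.resize(im,None,fx=3.2,fy=3.2,interpolation=cv2.INTER_CUBIC))
for n,(u,v) in dict(sp_grip=(232,214),sp_tip=(269,234),sm_grip=(195,251),sm_tip=(205,279),roll=(388,233),knob=(288,184),chL=(291,215),chR=(320,215),jar=(474,231),mug=(172,218),jar2=(251,158),pad=(283,177),blue=(316,185),desk=(350,215)).items(): print(n,P[v,u].round(3))
E
```

```text
sp_grip [0.511 0.4   0.03 ]
sp_tip [0.438 0.267 0.016]
sm_grip [0.379 0.53  0.028]
sm_tip [0.279 0.494 0.013]
roll [ 0.435 -0.16   0.062]
knob [0.599 0.189 0.143]
chL [0.498 0.181 0.095]
chR [0.508 0.08  0.004]
jar [ 0.437 -0.449  0.102]
mug [0.5   0.623 0.011]
jar2 [0.705 0.326 0.089]
pad [0.65  0.217 0.017]
blue [0.613 0.094 0.047]
desk [ 0.508 -0.031 -0.003]
```

View pics/crop1.png

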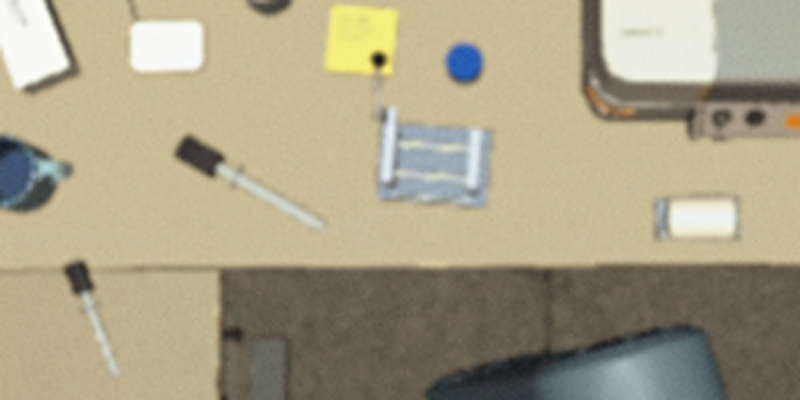

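The crop shows the larger spindle with its grip at (200,155) and tip at (325,227). The small look-alike is at (78,275), the roll on its rest at (700,217), and the dispenser at (432,155) with its keeper knob at (378,60). I'll move over the roll and dispenser and measure there with the wrist camera.

```bash
cat >> h.py <<'E'
def goto(pos,yaw,tilt=None):
    """tool-down pose with tool x at yaw (deg): print shift (mm) and rotvec in the tool frame"""
    o=readout.get_obs(); q=o['eef_rot']; M=R.from_quat([q[1],q[2],q[3],q[0]])
    y=np.radians(yaw); x=np.array([np.cos(y),np.sin(y),0]); z=np.array([0,0,-1.])
    G=R.from_matrix(np.stack([x,np.cross(z,x),z],1))
    print('xyz',(M.inv().apply(np.array(pos)-o['eef_pos'])*1000).round(1),'rot',(M.inv()*G).as_rotvec().round(4))
E
python3 - <<'E'
from h import *
c=cam('wrist'); print(np.array(c['hand_eye']).round(3).tolist(), c['camera_matrix'][0][0], c['k1'])
goto([0.435,-0.10,0.30],90)
E
```

```text
[[0.0, -0.952, -0.307, 0.079], [1.0, 0.0, 0.001, -0.0], [-0.001, -0.307, 0.952, -0.123], [0.0, 0.0, 0.0, 1.0]] 343.1567616099229 -0.03791160277681782
xyz [ 345.4 -292.   -49.9] rot [-1.0000e-03 -1.0000e-03 -1.1109e+00]
```

Emit:
{"api": "play_rows", "payload": {
  "xyz": [
    [50, -42, -7],
    [100, -84, -14],
    [150, -126, -21],
    [200, -168, -28],
    [250, -210, -35],
    [300, -252, -42],
    [350, -292, -50],
    [400, -310, -50],
    [440, -340, -50],
    [465, -350, -50]
  ],
  "rot": [
    [0, 0, -0.16],
    [0, 0, -0.32],
    [0, 0, -0.48],
    [0, 0, -0.64],
    [0, 0, -0.8],
    [0, 0, -0.96],
    [0, 0, -1.11],
    [0, 0, -1.11],
    [0, 0, -1.11],
    [0, 0, -1.11]
  ],
  "grip": [1, 1, 1, 1, 1, 1, 1, 1, 1, 1]
}}

```text
time_s: 1.4
eef_pos: [0.5172, 0.0078, 0.3001]
eef_rot: [-0.0, 0.706, 0.708, 0.0]
wrist_force: [-0.3, 0.2, -0.1]
opening: 1.0
grasp_force: 0.0
```

```bash
python3 - <<'E'
from h import *
o=readout.get_obs(); print(o['time_s'],o['eef_pos'],o['q'].round(3))
c=cam('wrist'); np.save('w1.npy',c); save(c,'pics/w1.png')
E
```

```text
1.4 [0.51723077 0.0078295  0.30011816] [-2.150e-01  1.100e-02  1.690e+00  1.000e-03  1.441e+00 -2.170e-01]
```

View pics/w1.png

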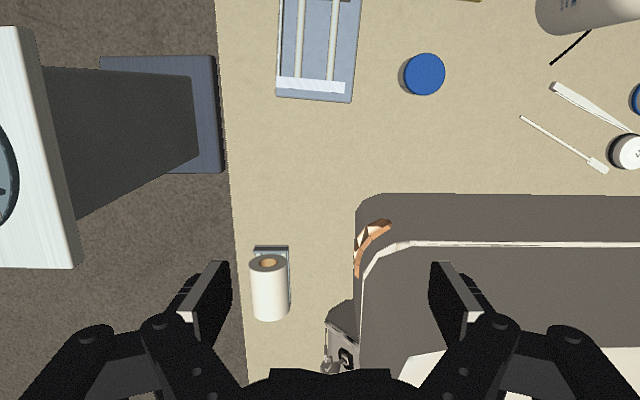

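The wrist view shows the roll at (268,288) with its core end at (267,262). The far cheek of the dispenser is at the top, around (312,85). Next I fit the roll's axis.

```bash
cat >> h.py <<'E'
def fit_cyl(P,r):
    """level cylinder of radius r: fit x0 (at mean y), yaw slope dx/dy, axis z"""
    from scipy.optimize import least_squares
    my=np.median(P[:,1])
    def f(p):
        s=np.cos(np.arctan(p[1])); dx=(P[:,0]-p[0]-p[1]*(P[:,1]-my))*s
        return np.hypot(dx,P[:,2]-p[2]-p[3]*(P[:,1]-my))-r
    s=least_squares(f,[np.median(P[:,0]),0,P[:,2].max()-r,0],loss='soft_l1',f_scale=.001)
    return s.x,my,np.sqrt(np.mean(s.fun**2))
E
python3 - <<'E'
from h import *
c=load('w1.npy'); P=cloud(c)
reg=P[250:330,240:300].reshape(-1,3); reg=reg[(reg[:,2]>.04)&(reg[:,2]<.075)]
print(len(reg),fit_cyl(reg,.025)); 
for q in (1,50,99): print(np.percentile(reg,q,axis=0).round(4))
# end faces: y range near ridge
t=reg[reg[:,2]>.05]; print(np.percentile(t[:,1],[0.5,2,50,98,99.5]).round(4))
# desk level
print(np.nanmedian(P[150:200,240:340,2]))
# far cheek top
Q=P[0:110,270:360].reshape(-1,3); T=Q[(Q[:,2]>.083)&(Q[:,2]<.1)]
print(len(T),T.min(0),T.max(0),cv2.minAreaRect((T[:,:2]*1000).astype(np.float32)))
E
```

```text
1835 (array([ 0.43827978, -0.01068251,  0.03005694, -0.00929682]), np.float64(-0.15885751407339405), np.float64(0.0019036779935831009))
[ 0.4169 -0.1985  0.0407]
[ 0.4412 -0.1589  0.0522]
[ 0.4608 -0.1278  0.0563]
[-0.1992 -0.1976 -0.1607 -0.1284 -0.1279]
-0.00028807412563502943
780 [0.46648491 0.08234414 0.08716868] [0.53071308 0.09650714 0.09211511] ((498.8731994628906, 89.42642211914062), (10.111831665039062, 64.20227813720703), 84.89259338378906)
```

Emit:
{"api": "play_rows", "payload": {
  "xyz": [
    [-20, -40, 20],
    [-50, -79, 50],
    [-110, -79, 90],
    [-172, -79, 130],
    [-172, -79, 170],
    [-172, -79, 220],
    [-172, -79, 250],
    [-172, -79, 266],
    [-172, -79, 266],
    [-172, -79, 266]
  ],
  "rot": [
    [0, 0, 0],
    [0, 0, -0.008],
    [0, 0, -0.008],
    [0, 0, -0.008],
    [0, 0, -0.008],
    [0, 0, -0.008],
    [0, 0, -0.008],
    [0, 0, -0.008],
    [0, 0, -0.008],
    [0, 0, -0.008]
  ],
  "grip": [1, 1, 1, 1, 1, 1, 1, 1, 1, 0.9]
}}

```text
time_s: 2.7
eef_pos: [0.4383, -0.1678, 0.0355]
eef_rot: [0.001, 0.705, 0.71, 0.0]
wrist_force: [0.8, -0.5, -0.1]
opening: 0.903
grasp_force: 0.0
```

Emit:
{"api": "play_rows", "payload": {
  "xyz": [
    [0, 0, 0],
    [0, 0, 0],
    [0, 0, 0],
    [0, 0, 0],
    [0, 0, 0],
    [0, 0, -30],
    [0, 0, -80],
    [0, 0, -120],
    [0, 0, -160],
    [0, 0, -200]
  ],
  "rot": [
    [0, 0, 0],
    [0, 0, 0],
    [0, 0, 0],
    [0, 0, 0],
    [0, 0, 0],
    [0, 0, 0],
    [0, 0, 0],
    [0, 0, 0],
    [0, 0, 0],
    [0, 0, 0]
  ],
  "grip": [0.3, 0.3, 0.3, 0.3, 0.3, 0.3, 0.3, 0.3, 0.3, 0.3]
}}

```text
time_s: 3.95
eef_pos: [0.4373, -0.167, 0.2362]
eef_rot: [0.001, 0.705, 0.71, 0.0]
wrist_force: [0.4, 0.1, -0.9]
opening: 0.564
grasp_force: 62.4
```

```bash
python3 - <<'E'
from h import *
o=readout.get_obs(); print(o['time_s'],o['eef_pos'],o['grasp_force'],o['opening'])
goto([0.503,0.136,0.24],84.9)
E
```

```text
3.95 [ 0.43727769 -0.16702294  0.23619475] 62.40428578108549 0.5635984773634232
xyz [302.5  67.9  -3.9] rot [0.0009 0.0006 0.0962]
```

Emit:
{"api": "play_rows", "payload": {
  "xyz": [
    [40, 0, -10],
    [90, 0, -24],
    [145, 5, -24],
    [195, 30, -24],
    [235, 55, -24],
    [255, 68, -24],
    [257, 68, -24],
    [257, 68, -24],
    [257, 68, -24],
    [257, 68, -24]
  ],
  "rot": [
    [0, 0, 0],
    [0, 0, 0],
    [0, 0, 0.05],
    [0, 0, 0.096],
    [0, 0, 0.096],
    [0, 0, 0.096],
    [0, 0, 0.096],
    [0, 0, 0.096],
    [0, 0, 0.096],
    [0, 0, 0.096]
  ],
  "grip": [0.3, 0.3, 0.3, 0.3, 0.3, 0.3, 0.3, 0.3, 0.3, 0.3]
}}

```text
time_s: 5.2
eef_pos: [0.5034, 0.0895, 0.2585]
eef_rot: [0.0, 0.738, 0.674, 0.0]
wrist_force: [-0.6, 0.7, -0.1]
opening: 0.566
grasp_force: 62.4
```

```bash
python3 - <<'E'
from h import *
o=readout.get_obs(); print(o['time_s'],o['eef_pos'],o['grasp_force'],o['opening'])
c=cam('wrist'); np.save('w2.npy',c); save(c,'pics/w2.png'); P=cloud(c)
T=P[...,2]; m=(T>.086)&(T<.094)&(abs(P[...,0]-.503)<.06)&(abs(P[...,1]-.136)<.08)
n,l,s,ce=cv2.connectedComponentsWithStats(m.astype(np.uint8))
for i in range(1,n):
    if s[i,4]>200: 
        q=P[l==i]; print(s[i],cv2.minAreaRect((q[:,:2]*1000).astype(np.float32)),np.median(q,0))
E
```

```text
5.2 [0.50343466 0.08946731 0.25846643] 62.402854543179274 0.5657379977382034
[ 283   62  104   13 1233] ((516.4175415039062, 182.16412353515625), (9.200243949890137, 83.11641693115234), 85.12100982666016) [0.51617438 0.18197853 0.08937139]
```

View pics/w2.png

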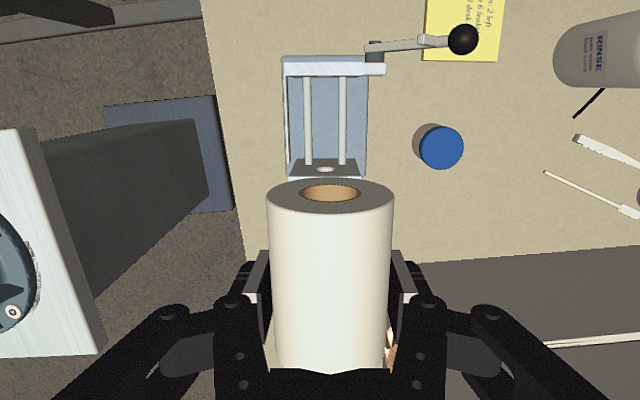

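The view shows the near cheek along row 65, the far cheek with its bore at (325,169), the knob at (462,40), and the held roll's core at (330,192). Now I measure the roll in the tool frame.

```bash
python3 - <<'E'
from h import *
c=load('w2.npy'); P=cloud(c)
o=readout.get_obs(); q=o['eef_rot']; M=R.from_quat([q[1],q[2],q[3],q[0]])
L=M.inv().apply((P.reshape(-1,3)-o['eef_pos'])).reshape(P.shape)
# side surface: -> reuse fit with (tool y, tool x, -tool z)
s=L[215:330,280:382].reshape(-1,3); s=s[(abs(s[:,0])<.036)&(s[:,2]<0.0)&(s[:,2]>-.05)]
print('cyl [ty, dty/dtx, -tz, slope], at tx',fit_cyl(np.c_[s[:,1],s[:,0],-s[:,2]],.025))
e=L[180:212,268:394].reshape(-1,3); e=e[(e[:,0]>.02)&(e[:,0]<.05)&(abs(e[:,2])<.03)]
print(len(e),'face tx',np.percentile(e[:,0],[5,25,50,75,95]).round(4), 'ty', np.percentile(e[:,1],[1,99]).round(4),'tz',np.percentile(e[:,2],[1,99]).round(4))
# near cheek, top points & dispenser frame fit
for z0,z1,y0,y1 in ((.086,.094,.165,.2),(.086,.094,.07,.11)):
    m=(P[...,2]>z0)&(P[...,2]<z1)&(abs(P[...,0]-.503)<.06)&(P[...,1]>y0)&(P[...,1]<y1); t=P[m]
    if len(t)>50: print(len(t),cv2.minAreaRect((t[:,:2]*1000).astype(np.float32)))
# rods
m=(P[...,2]>.036)&(P[...,2]<.045)&(P[...,1]>.1)&(P[...,1]<.17); t=P[m]
for a,b in ((.47,.5),(.505,.535)):
    k=t[(t[:,0]>a)&(t[:,0]<b)]; print(len(k),np.polyfit(k[:,1]-.136,k[:,0],1) if len(k)>5 else 0)
E
```

```text
cyl [ty, dty/dtx, -tz, slope], at tx (array([-2.27526350e-05, -1.47362090e-04, -5.52172736e-03, -2.43474960e-03]), np.float64(0.015649544129666997), np.float64(0.0004735438895802371))
3749 face tx [0.0352 0.0393 0.0396 0.0397 0.0399] ty [-0.0227  0.0234] tz [-0.0161  0.0241]
1342 ((519.3216552734375, 182.3820037841797), (87.9005126953125, 24.077735900878906), 6.253562927246094)
184 ((498.99359130859375, 92.80377197265625), (4.582592964172363, 63.61455154418945), 86.76456451416016)
585 [0.08577703 0.48615389]
623 [0.08981648 0.51990117]
```

Emit:
{"api": "play_rows", "payload": {
  "xyz": [
    [20, -2, 10],
    [43.5, -4.6, 40],
    [43.5, -4.6, 90],
    [43.5, -4.6, 130],
    [43.5, -4.6, 150],
    [43.5, -4.6, 165],
    [43.5, -4.6, 178],
    [43.5, -4.6, 187],
    [43.5, -4.6, 190.5],
    [43.5, -4.6, 190.5]
  ],
  "rot": [
    [0, 0, 0],
    [0, 0, -0.003],
    [0, 0, -0.003],
    [0, 0, -0.003],
    [0, 0, -0.003],
    [0, 0, -0.003],
    [0, 0, -0.003],
    [0, 0, -0.003],
    [0, 0, -0.003],
    [0, 0, -0.003]
  ],
  "grip": [0.3, 0.3, 0.3, 0.3, 0.3, 0.3, 0.3, 0.3, 0.3, 0.3]
}}

```text
time_s: 6.5
eef_pos: [0.5031, 0.134, 0.068]
eef_rot: [0.0, 0.737, 0.676, 0.0]
wrist_force: [0.7, -0.0, 0.0]
opening: 0.564
grasp_force: 62.4
```

Emit:
{"api": "play_rows", "payload": {
  "xyz": [
    [0, 0, 0.5],
    [0, 0, 0.5],
    [0, 0, 0.5],
    [0, 0, 0.5],
    [0, 0, 0],
    [0, 0, -20],
    [0, 0, -60],
    [0, 0, -110],
    [0, 0, -160],
    [0, 0, -180]
  ],
  "rot": [
    [0, 0, 0],
    [0, 0, 0],
    [0, 0, 0],
    [0, 0, 0],
    [0, 0, 0],
    [0, 0, 0],
    [0, 0, 0],
    [0, 0, 0],
    [0, 0, 0],
    [0, 0, 0]
  ],
  "grip": [0.75, 0.9, 0.9, 0.9, 0.9, 0.9, 0.9, 0.9, 0.9, 0.9]
}}

```text
time_s: 7.75
eef_pos: [0.5043, 0.1341, 0.2516]
eef_rot: [0.002, 0.737, 0.676, 0.002]
wrist_force: [0.2, 0.7, -0.8]
opening: 0.899
grasp_force: 0.0
```

```bash
python3 - <<'E'
from h import *
o=readout.get_obs(); print(o['time_s'],o['eef_pos'],o['wrist_force'])
c=cam('wrist'); np.save('w3.npy',c); save(c,'pics/w3.png'); P=cloud(c)
C=np.array([.503,.1362,0]); a=np.radians(-5.02); X=np.array([np.cos(a),np.sin(a),0]);Y=np.array([-np.sin(a),np.cos(a),0])
D=np.stack([(P-C)@X,(P-C)@Y,P[...,2]],-1)
m=(abs(D[...,0])<.028)&(abs(D[...,1])<.0395)&(D[...,2]>.068); t=D[m]
print(len(t),fit_cyl(t,.025),np.percentile(t[:,1],[1,5,95,99]))
goto([0.50,0.335,0.25],61)
E
```

```text
7.75 [0.50434362 0.13410499 0.25160291] [ 0.16214984  0.72834415 -0.77117866]
12218 (array([ 5.54629217e-04, -1.56807415e-02,  2.85170020e-01,  5.22001405e+00]), np.float64(0.009728442206367465), np.float64(0.10897673410464045)) [-0.03175286 -0.02242832  0.0296155   0.03744952]
xyz [199.7 -22.2   3.1] rot [ 0.0073 -0.0025  0.4203]
```

View pics/w3.png

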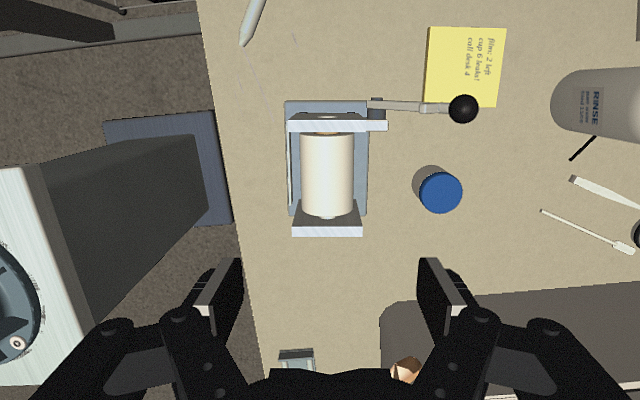

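The roll lies in the cradle at (327,175), between the cheeks. Now I go over the spindle, whose tip is at (255,20).

Emit:
{"api": "play_rows", "payload": {
  "xyz": [
    [40, -4, 0],
    [90, -9, 0],
    [140, -14, 0],
    [180, -19, 0],
    [199, -22, 2],
    [199, -22, 2],
    [199, -22, 2],
    [199, -22, 2],
    [199, -22, 2],
    [199, -22, 2]
  ],
  "rot": [
    [0, 0, 0.14],
    [0, 0, 0.28],
    [0, 0, 0.42],
    [0, 0, 0.42],
    [0, 0, 0.42],
    [0, 0, 0.42],
    [0, 0, 0.42],
    [0, 0, 0.42],
    [0, 0, 0.42],
    [0, 0, 0.42]
  ],
  "grip": [0.9, 0.9, 0.9, 0.9, 0.9, 0.9, 0.9, 0.9, 0.9, 0.9]
}}

```text
time_s: 9.05
eef_pos: [0.4983, 0.3337, 0.246]
eef_rot: [0.0, 0.862, 0.507, 0.0]
wrist_force: [0.5, 0.6, -0.1]
opening: 0.903
grasp_force: 0.0
```

```bash
python3 - <<'E'
from h import *
o=readout.get_obs(); print(o['time_s'],o['eef_pos'],o['q'].round(2))
c=cam('wrist'); np.save('w4.npy',c); P=cloud(c)
m=(P[...,2]>.026)&(P[...,2]<.034)&(abs(P[...,0]-.51)<.06)&(abs(P[...,1]-.40)<.06); t=P[m]
r=cv2.minAreaRect((t[:,:2]*1000).astype(np.float32)); print('grip',len(t),r)
g=np.median(t,0); ctr=np.array(r[0])/1000
m=(P[...,2]>.012)&(P[...,2]<.025)&(P[...,1]<ctr[1]-.05)&(P[...,1]>.24)&(abs(P[...,0]-.46)<.06); s=P[m]
v=cv2.fitLine((s[:,:2]*1000).astype(np.float32),cv2.DIST_HUBER,0,.01,.01).ravel(); print('shaft',len(s),v, s.min(0),s.max(0), np.degrees(np.arctan2(v[1],v[0])))
p=P.reshape(-1,3)
c=load('w3.npy'); P=cloud(c)
C=np.array([.503,.1362,0]); a=np.radians(-5.02); X=np.array([np.cos(a),np.sin(a),0]);Y=np.array([-np.sin(a),np.cos(a),0])
D=np.stack([(P-C)@X,(P-C)@Y,P[...,2]],-1)
m=(abs(D[...,0])<.028)&(abs(D[...,1])<.0395)&(D[...,2]>.068)&(D[...,2]<.095); t=D[m]
print(len(t),fit_cyl(t,.025),np.percentile(t[:,1],[1,5,95,99]))
E
```

```text
9.05 [0.49827928 0.33369315 0.24596563] [0.39 0.24 1.55 0.   1.36 0.9 ]
grip 1756 ((507.4449157714844, 393.7132873535156), (75.09285736083984, 29.873842239379883), 60.654483795166016)
shaft 1038 [  0.5035113    0.86398864 456.77863    304.02243   ] [0.42811729 0.25815747 0.01374669] [0.48649947 0.34358955 0.02449199] 59.767418
4232 (array([ 4.27361380e-06, -7.38190123e-03,  6.13835693e-02, -6.58384075e-03]), np.float64(0.004679229691491988), np.float64(0.0012489194511635317)) [-0.0331538  -0.03001607  0.03607308  0.03778881]
```

Emit:
{"api": "play_rows", "payload": {
  "xyz": [
    [30, -10, 10],
    [69.4, -21, 40],
    [69.4, -21, 90],
    [69.4, -21, 140],
    [69.4, -21, 175],
    [69.4, -21, 205],
    [69.4, -21, 220],
    [69.4, -21, 224],
    [69.4, -21, 224],
    [69.4, -21, 224]
  ],
  "rot": [
    [0, 0, 0],
    [0, 0, 0.011],
    [0, 0, 0.011],
    [0, 0, 0.011],
    [0, 0, 0.011],
    [0, 0, 0.011],
    [0, 0, 0.011],
    [0, 0, 0.011],
    [0, 0, 0.011],
    [0, 0, 0.011]
  ],
  "grip": [0.9, 0.9, 0.9, 0.9, 0.9, 0.9, 0.9, 0.9, 0.7, 0.5]
}}

```text
time_s: 10.35
eef_pos: [0.5143, 0.4056, 0.0234]
eef_rot: [0.0, 0.864, 0.503, 0.001]
wrist_force: [1.3, -0.0, 0.0]
opening: 0.515
grasp_force: 0.0
```

Emit:
{"api": "play_rows", "payload": {
  "xyz": [
    [0, 0, 0],
    [0, 0, 0],
    [0, 0, 0],
    [0, 0, 0],
    [0, 0, 0],
    [0, 0, 0],
    [0, 0, -10],
    [0, 0, -30],
    [0, 0, -60],
    [0, 0, -90]
  ],
  "rot": [
    [0, 0, 0],
    [0, 0, 0],
    [0, 0, 0],
    [0, 0, 0],
    [0, 0, 0],
    [0, 0, 0],
    [0, 0, 0],
    [0, 0, 0],
    [0, 0, 0],
    [0, 0, 0]
  ],
  "grip": [0.1, 0.1, 0.1, 0.1, 0.1, 0.1, 0.1, 0.1, 0.1, 0.1]
}}

```text
time_s: 11.6
eef_pos: [0.5133, 0.4051, 0.1137]
eef_rot: [-0.0, 0.864, 0.503, 0.0]
wrist_force: [0.4, 0.4, -0.8]
opening: 0.342
grasp_force: 59.9
```

```bash
python3 - <<'E'
from h import *
o=readout.get_obs(); print(o['time_s'],o['eef_pos'],o['opening'],o['grasp_force'])
# pre-insert: grip middle 60mm beyond (tip 70 mm out of near mouth): disp y = 52+168+40=260
a=np.radians(-5.02); Y=np.array([-np.sin(a),np.cos(a)]); p=np.array([.503,.1362])+.26*Y; print(p)
goto([*p,0.12],84.98)
E
```

```text
11.6 [0.51331984 0.40505066 0.11374838] 0.3420773887234032 59.92947578430176
[0.5257509 0.3952027]
xyz [-2.4 15.7 -6.2] rot [ 3.000e-04 -3.000e-04 -4.294e-01]
```

Emit:
{"api": "play_rows", "payload": {
  "xyz": [
    [0, 3, -3],
    [-1, 8, -6],
    [-2, 15, -6],
    [-2.4, 15.7, -6],
    [-2.4, 15.7, -6],
    [-2.4, 15.7, -6],
    [-2.4, 15.7, -6],
    [-2.4, 15.7, -6],
    [-2.4, 15.7, -6],
    [-2.4, 15.7, -6]
  ],
  "rot": [
    [0, 0, -0.12],
    [0, 0, -0.26],
    [0, 0, -0.38],
    [0, 0, -0.43],
    [0, 0, -0.43],
    [0, 0, -0.43],
    [0, 0, -0.43],
    [0, 0, -0.43],
    [0, 0, -0.43],
    [0, 0, -0.43]
  ],
  "grip": [0.1, 0.1, 0.1, 0.1, 0.1, 0.1, 0.1, 0.1, 0.1, 0.1]
}}

```text
time_s: 12.85
eef_pos: [0.5258, 0.3952, 0.1178]
eef_rot: [-0.0, 0.737, 0.676, -0.0]
wrist_force: [-0.1, -0.8, -1.2]
opening: 0.34
grasp_force: 59.9
```

```bash
python3 - <<'E'
from h import *
o=readout.get_obs(); print(o['time_s'],o['eef_pos'],o['eef_rot'])
c=cam('wrist'); np.save('w5.npy',c); save(c,'pics/w5.png')
E
```

```text
12.85 [0.52579046 0.39519016 0.11775519] [-7.94270129e-06  7.37219182e-01  6.75653666e-01 -1.18996487e-05]
```

View pics/w5.png

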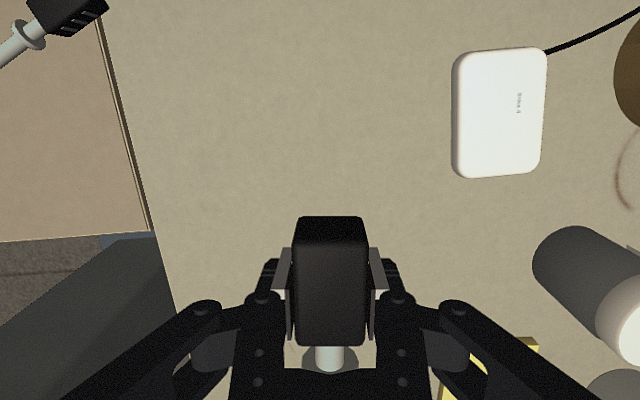

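The spindle's grip is held between the pads at (330,280), with the neck and collar just visible at (330,358). I measure its offset in the tool frame, and check the shaft with the fixed cameras.

```bash
python3 - <<'E'
from h import *
o=readout.get_obs(); q=o['eef_rot']; M=R.from_quat([q[1],q[2],q[3],q[0]])
tool=lambda P: M.inv().apply((P.reshape(-1,3)-o['eef_pos'])).reshape(P.shape)
L=tool(cloud(load('w5.npy')))
t=L[245:335,302:360].reshape(-1,3); 
A=np.c_[t[:,:2],np.ones(len(t))]; k=np.linalg.lstsq(A,t[:,2],rcond=None)[0]; print('top plane tz=',k, np.median(t,0))
r=L[218:238,300:365].reshape(-1,3); print('rear face tx',np.percentile(r[:,0],[50,90,98]))
m=L[215:350,285:380].reshape(-1,3); m=m[(abs(m[:,2]-np.median(t[:,2]))<.002)]; print(cv2.minAreaRect((m[:,:2]*1000).astype(np.float32)))
for n in ('top','scene'):
    c=cam(n); np.save(n+'5.npy',c); save(c,f'pics/{n}5.png'); P=cloud(c); T=tool(P)
    m=(T[...,0]<-.052)&(T[...,0]>-.175)&(abs(T[...,1])<.03)&(T[...,2]>-.012)&(T[...,2]<.03)
    s=T[m]; print(n,len(s)); 
    if len(s)>30: print(fit_cyl(np.c_[s[:,1],s[:,0],-s[:,2]],.007), s.min(0),s.max(0))
E
```

```text
** On entry to DLASCL parameter number  4 had an illegal value
 ** On entry to DLASCL parameter number  4 had an illegal valueTraceback (most recent call last):
  File "<stdin>", line 6, in <module>
    x, resids, rank, s = _umath_linalg.lstsq(a, b, rcond,
                         ~~~~~~~~~~~~~~~~~~~^^^^^^^^^^^^^
                                             signature=signature)
                                             ^^^^^^^^^^^^^^^^^^^^
    raise LinAlgError("SVD did not converge in Linear Least Squares")
numpy.linalg.LinAlgError: SVD did not converge in Linear Least Squares
```

```bash
python3 - <<'E'
from h import *
o=readout.get_obs(); q=o['eef_rot']; M=R.from_quat([q[1],q[2],q[3],q[0]])
tool=lambda P: M.inv().apply((P.reshape(-1,3)-o['eef_pos'])).reshape(P.shape)
L=tool(cloud(load('w5.npy')))
F=lambda s: s.reshape(-1,3)[np.isfinite(s.reshape(-1,3)[:,0])]
t=F(L[245:335,302:360]); print(len(t))
if len(t)>50:
    A=np.c_[t[:,:2],np.ones(len(t))]; k=np.linalg.lstsq(A,t[:,2],rcond=None)[0]; print('top plane tz=',k, np.median(t,0))
    r=F(L[218:238,300:365]); print('rear face tx',np.percentile(r[:,0],[50,90,98]))
    m=F(L[215:350,285:380]); m=m[(abs(m[:,2]-np.median(t[:,2]))<.002)]; print(cv2.minAreaRect((m[:,:2]*1000).astype(np.float32)))
for n in ('top','scene'):
    c=cam(n); np.save(n+'5.npy',c); save(c,f'pics/{n}5.png'); P=cloud(c); T=tool(P)
    m=(T[...,0]<-.052)&(T[...,0]>-.175)&(abs(T[...,1])<.03)&(T[...,2]>-.012)&(T[...,2]<.03)
    s=T[m]; print(n,len(s)); 
    if len(s)>30: print(fit_cyl(np.c_[s[:,1],s[:,0],-s[:,2]],.007), s.min(0),s.max(0))
E
```

```text
5205
top plane tz= [-4.02785216e-04 -4.75788473e-05 -6.35821125e-03] [ 0.0032883   0.00060858 -0.00635344]
rear face tx [0.02401444 0.02434422 0.02453244]
((-0.7009181976318359, 1.0032100677490234), (36.52074432373047, 50.154747009277344), 89.7517318725586)
top 131
(array([ 0.00199699, -0.00392621, -0.00481375,  0.02211288]), np.float64(-0.10858683158498339), np.float64(0.00225758511385574)) [-0.16772063 -0.00546058 -0.0092594 ] [-0.05265892  0.00874366  0.01272262]
scene 71
(array([-0.00402468,  0.03674124,  0.00121312,  0.0122785 ]), np.float64(-0.1027683838716084), np.float64(0.003661349685873777)) [-0.17161041 -0.0129288  -0.00857427] [-0.05213242  0.01177495  0.01766274]
```

Emit:
{"api": "play_rows", "payload": {
  "xyz": [
    [0, 0, 20],
    [0, 0, 40],
    [0, 0, 47],
    [0, 0, 47],
    [-15, 0, 47],
    [-30, 0, 47],
    [-40, 0, 47],
    [-48, 0, 47],
    [-56, 0, 47],
    [-56, 0, 47]
  ],
  "rot": [
    [0, 0, 0],
    [0, 0, 0],
    [0, 0, 0],
    [0, 0, 0],
    [0, 0, 0],
    [0, 0, 0],
    [0, 0, 0],
    [0, 0, 0],
    [0, 0, 0],
    [0, 0, 0]
  ],
  "grip": [0.1, 0.1, 0.1, 0.1, 0.1, 0.1, 0.1, 0.1, 0.1, 0.1]
}}

```text
time_s: 14.25
eef_pos: [0.5209, 0.3389, 0.0708]
eef_rot: [-0.0, 0.737, 0.675, -0.0]
wrist_force: [0.3, 0.4, -0.4]
opening: 0.34
grasp_force: 59.9
```

```bash
cat >> h.py <<'E'
def disp():
    o=readout.get_obs(); q=o['eef_rot']; M=R.from_quat([q[1],q[2],q[3],q[0]]); a=np.radians(-5.02)
    B=np.array([[np.cos(a),-np.sin(a),0],[np.sin(a),np.cos(a),0],[0,0,1]])
    print('t',o['time_s'],'disp xyz mm',(B.T@(o['eef_pos']-[.503,.1362,0])*1000).round(2),'F disp',(B.T@o['wrist_force']).round(2),'M',(B.T@o['torque']).round(2),'open',round(o['opening'],3),'rotvec err',(R.from_matrix(B@np.array([[0,1,0],[1,0,0],[0,0,-1.]])).inv()*M).as_rotvec().round(4))
E
python3 -c "
from h import *
disp()"
```

```text
t 14.25 disp xyz mm [1.4000e-01 2.0345e+02 7.0840e+01] F disp [ 0.29  0.42 -0.41] M [-0.01  0.02  0.01] open 0.34 rotvec err [ 0.0001 -0.      0.0001]
```

The tip is 17 mm into the near bore with no contact force. I continue through the core.

Emit:
{"api": "play_rows", "payload": {
  "xyz": [
    [-8, 0, 0],
    [-16, 0, 0],
    [-24, 0, 0],
    [-32, 0, 0],
    [-40, 0, 0],
    [-48, 0, 0],
    [-56, 0, 0],
    [-64, 0, 0],
    [-68, 0, 0],
    [-68, 0, 0]
  ],
  "rot": [
    [0, 0, 0],
    [0, 0, 0],
    [0, 0, 0],
    [0, 0, 0],
    [0, 0, 0],
    [0, 0, 0],
    [0, 0, 0],
    [0, 0, 0],
    [0, 0, 0],
    [0, 0, 0]
  ],
  "grip": [0.1, 0.1, 0.1, 0.1, 0.1, 0.1, 0.1, 0.1, 0.1, 0.1]
}}

```text
time_s: 15.5
eef_pos: [0.515, 0.2714, 0.0708]
eef_rot: [-0.0, 0.737, 0.676, 0.0]
wrist_force: [-0.4, 0.1, -1.0]
opening: 0.341
grasp_force: 59.9
```

```bash
python3 -c "
from h import *
disp()"
```

```text
t 15.5 disp xyz mm [  0.16 135.73  70.83] F disp [-0.43  0.05 -1.03] M [ 0.04 -0.   -0.  ] open 0.341 rotvec err [ 0.      0.0001 -0.0001]
```

Emit:
{"api": "play_rows", "payload": {
  "xyz": [
    [-5, 0, 0],
    [-10, 0, 0],
    [-14, 0, 0],
    [-18, 0, 0],
    [-22, 0, 0],
    [-26, 0, 0],
    [-29, 0, 0],
    [-31, 0, 0],
    [-32, 0, 0],
    [-32, 0, 0]
  ],
  "rot": [
    [0, 0, 0],
    [0, 0, 0],
    [0, 0, 0],
    [0, 0, 0],
    [0, 0, 0],
    [0, 0, 0],
    [0, 0, 0],
    [0, 0, 0],
    [0, 0, 0],
    [0, 0, 0]
  ],
  "grip": [0.1, 0.1, 0.1, 0.1, 0.1, 0.1, 0.1, 0.1, 0.1, 0.1]
}}

```text
time_s: 16.75
eef_pos: [0.5122, 0.2398, 0.0708]
eef_rot: [-0.0, 0.737, 0.676, 0.0]
wrist_force: [-0.9, 0.3, -1.3]
opening: 0.343
grasp_force: 59.9
```

```bash
python3 -c "
from h import *
disp()"
```

```text
t 16.75 disp xyz mm [  0.13 103.98  70.79] F disp [-0.95  0.23 -1.3 ] M [0.01 0.01 0.01] open 0.343 rotvec err [ 0.      0.     -0.0006]
```

Now creep in until the collar touches.

Emit:
{"api": "play_rows", "payload": {
  "xyz": [
    [-0.5, 0, 0],
    [-0.5, 0, 0],
    [-1, 0, 0],
    [-1, 0, 0],
    [-1.5, 0, 0],
    [-1.5, 0, 0],
    [-2, 0, 0],
    [-2, 0, 0],
    [-2.2, 0, 0],
    [-2.2, 0, 0]
  ],
  "rot": [
    [0, 0, 0],
    [0, 0, 0],
    [0, 0, 0],
    [0, 0, 0],
    [0, 0, 0],
    [0, 0, 0],
    [0, 0, 0],
    [0, 0, 0],
    [0, 0, 0],
    [0, 0, 0]
  ],
  "grip": [0.1, 0.1, 0.1, 0.1, 0.1, 0.1, 0.1, 0.1, 0.1, 0.1]
}}

```text
time_s: 18.0
eef_pos: [0.5121, 0.2385, 0.0709]
eef_rot: [-0.0, 0.737, 0.676, 0.001]
wrist_force: [-0.0, 5.4, -2.9]
opening: 0.337
grasp_force: 59.9
```

```bash
python3 -c "
from h import *
disp()"
```

```text
t 18.0 disp xyz mm [  0.15 102.67  70.92] F disp [-0.51  5.33 -2.94] M [1.   0.11 0.01] open 0.337 rotvec err [-0.0004  0.0016 -0.0006]
```

Emit:
{"api": "play_rows", "payload": {
  "xyz": [
    [-0.5, 0, 0],
    [-0.8, 0, 0],
    [-0.8, 0, 0],
    [-0.8, 0, 0],
    [-0.8, 0, 0],
    [-0.8, 0, 0],
    [-0.8, 0, 0],
    [-0.8, 0, -15],
    [-0.8, 0, -40],
    [-0.8, 0, -70]
  ],
  "rot": [
    [0, 0, 0],
    [0, 0, 0],
    [0, 0, 0],
    [0, 0, 0],
    [0, 0, 0],
    [0, 0, 0],
    [0, 0, 0],
    [0, 0, 0],
    [0, 0, 0],
    [0, 0, 0]
  ],
  "grip": [0.1, 0.1, 0.1, 0.7, 0.7, 0.7, 0.7, 0.7, 0.7, 0.7]
}}

```text
time_s: 19.25
eef_pos: [0.5118, 0.2367, 0.1422]
eef_rot: [-0.0, 0.737, 0.676, -0.0]
wrist_force: [0.1, -0.0, 0.2]
opening: 0.699
grasp_force: 0.0
```

Emit:
{"api": "play_rows", "payload": {
  "xyz": [
    [0, 0, -40],
    [0, 0, -90],
    [-20, 0, -110],
    [-50, 0, -110],
    [-70, 0, -110],
    [-70, 0, -110],
    [-70, 0, -110],
    [-70, 0, -110],
    [-70, 0, -110],
    [-70, 0, -110]
  ],
  "rot": [
    [0, 0, 0],
    [0, 0, 0],
    [0, 0, 0],
    [0, 0, 0],
    [0, 0, 0],
    [0, 0, 0],
    [0, 0, 0],
    [0, 0, 0],
    [0, 0, 0],
    [0, 0, 0]
  ],
  "grip": [0.5, 0, 0, 0, 0, 0, 0, 0, 0, 0]
}}

```text
time_s: 20.5
eef_pos: [0.5059, 0.1674, 0.2507]
eef_rot: [-0.0, 0.737, 0.676, -0.0]
wrist_force: [-0.3, -0.5, 0.5]
opening: -0.003
grasp_force: 0.0
```

```bash
python3 - <<'E'
from h import *
disp()
c=cam('wrist'); np.save('w6.npy',c); save(c,'pics/w6.png'); P=cloud(c)
a=np.radians(-5.02); B=np.array([[np.cos(a),-np.sin(a),0],[np.sin(a),np.cos(a),0],[0,0,1]])
D=(P-[.503,.1362,0])@B*1000
m=(D[...,2]>115)&(D[...,2]<150)&(D[...,0]>70)&(D[...,0]<120)&(abs(D[...,1]-64)<25); k=D[m]; print('knob',len(k),np.median(k,0),k.min(0),k.max(0))
m=(D[...,2]>68)&(D[...,2]<84)&(abs(D[...,0])<25)&(D[...,1]>70)&(D[...,1]<140); k=D[m]; print('grip',len(k),np.median(k,0),k.min(0),k.max(0))
E
```

```text
t 20.5 disp xyz mm [1.2000e-01 3.1320e+01 2.5067e+02] F disp [-0.27 -0.53  0.51] M [-0.02  0.   -0.02] open -0.003 rotvec err [ 0.0002  0.     -0.0011]
knob 900 [ 88.74023971  65.03533829 139.25224381] [ 70.0561991   54.12197114 115.802315  ] [102.89402005  73.41639512 145.40363522]
grip 2127 [ -0.24240125 103.00677841  73.60502911] [-15.67723866  77.73233822  68.07663853] [ 15.3781665  127.05760583  76.40302181]
```

View pics/w6.png

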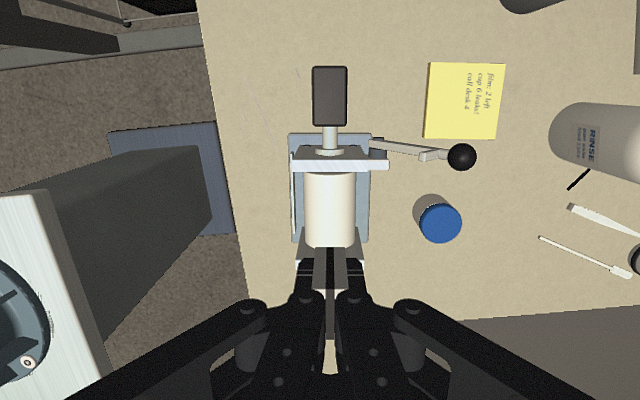

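The spindle is seated: grip at (330,95), collar against the near cheek at (328,152). The knob stands open at (462,157). Now I bring the closed fingers to the +x side of the knob.

Emit:
{"api": "play_rows", "payload": {
  "xyz": [
    [10, 45, 0],
    [25, 95, 0],
    [33, 134, 10],
    [33, 134, 40],
    [33, 134, 75],
    [33, 134, 100],
    [33, 134, 108],
    [33, 134, 108],
    [33, 134, 108],
    [33, 134, 108]
  ],
  "rot": [
    [0, 0, 0],
    [0, 0, 0],
    [0, 0, 0],
    [0, 0, 0],
    [0, 0, 0],
    [0, 0, 0],
    [0, 0, 0],
    [0, 0, 0],
    [0, 0, 0],
    [0, 0, 0]
  ],
  "grip": [0, 0, 0, 0, 0, 0, 0, 0, 0, 0]
}}

```text
time_s: 21.8
eef_pos: [0.643, 0.1884, 0.1443]
eef_rot: [0.001, 0.737, 0.676, 0.001]
wrist_force: [0.5, -0.6, -0.0]
opening: -0.0
grasp_force: 0.0
```

Emit:
{"api": "play_rows", "payload": {
  "xyz": [
    [0, -8, 0],
    [0, -16, 0],
    [0, -24, 0],
    [0, -32, 0],
    [0, -40, 0],
    [0, -48, 0],
    [0, -56, 0],
    [0, -62, 0],
    [0, -68, 0],
    [0, -68, 0]
  ],
  "rot": [
    [0, 0, 0],
    [0, 0, 0],
    [0, 0, 0],
    [0, 0, 0],
    [0, 0, 0],
    [0, 0, 0],
    [0, 0, 0],
    [0, 0, 0],
    [0, 0, 0],
    [0, 0, 0]
  ],
  "grip": [0, 0, 0, 0, 0, 0, 0, 0, 0, 0]
}}

```text
time_s: 23.05
eef_pos: [0.5737, 0.1944, 0.1423]
eef_rot: [-0.0, 0.737, 0.676, -0.001]
wrist_force: [0.6, 0.5, 0.1]
opening: -0.005
grasp_force: 0.0
```

```bash
cat >> h.py <<'E'
def knob(n,f):
    disp(); c=cam(n); save(c,f); P=cloud(c)
    a=np.radians(-5.02); B=np.array([[np.cos(a),-np.sin(a),0],[np.sin(a),np.cos(a),0],[0,0,1]])
    D=(P-[.503,.1362,0])@B*1000; g=c['color'].max(-1)<60
    m=g&(D[...,2]>60)&(D[...,2]<165)&(abs(D[...,0])<115)&(abs(D[...,1]-64)<11); k=D[m]; print('dark near knob plane',len(k))
    if len(k): print(np.median(k,0),np.percentile(k,[5,95],axis=0).round(1).tolist())
    m=(D[...,2]>68)&(D[...,2]<84)&(abs(D[...,0])<25)&(D[...,1]>75)&(D[...,1]<140); k=D[m]
    if len(k): print('grip',len(k),np.median(k,0),k[:,1].min(),k[:,1].max())
E
python3 -c "
from h import *
knob('wrist','pics/w7.png')"
```

```text
t 23.05 disp xyz mm [ 65.31  64.12 142.26] F disp [0.53 0.53 0.09] M [-0.06 -0.01  0.03] open -0.005 rotvec err [ 0.0013 -0.0002 -0.001 ]
dark near knob plane 2314
[ 53.28250941  71.19633092 152.55390672] [[35.8, 60.0, 78.3], [77.4, 73.3, 161.2]]
grip 4485 [  1.03421908 104.57720574  73.53073986] 77.28967389561993 127.82614460185754
```

Emit:
{"api": "play_rows", "payload": {
  "xyz": [
    [0, -6, 0],
    [0, -12, 0],
    [0, -18, 0],
    [0, -24, 0],
    [0, -28, 0],
    [0, -28, 0],
    [0, -28, 0],
    [0, -10, -30],
    [-20, 0, -80],
    [-40, 0, -100]
  ],
  "rot": [
    [0, 0, 0],
    [0, 0, 0],
    [0, 0, 0],
    [0, 0, 0],
    [0, 0, 0],
    [0, 0, 0],
    [0, 0, 0],
    [0, 0, 0],
    [0, 0, 0],
    [0, 0, 0]
  ],
  "grip": [0, 0, 0, 0, 0, 0, 0, 0, 0, 0]
}}

```text
time_s: 24.35
eef_pos: [0.5731, 0.1538, 0.2462]
eef_rot: [0.002, 0.737, 0.676, 0.002]
wrist_force: [-0.5, 0.1, 0.1]
opening: 0.004
grasp_force: 0.0
```

```bash
python3 -c "
from h import *
knob('wrist','pics/w8.png')"
```

```text
t 24.35 disp xyz mm [ 68.28  23.64 246.19] F disp [-0.52  0.05  0.14] M [-0.   -0.08  0.07] open 0.004 rotvec err [-0.0054  0.0007 -0.0009]
dark near knob plane 414
[-33.08480931  64.27651284  82.65863112] [[-41.5, 56.0, 77.1], [40.5, 71.3, 85.1]]
grip 2233 [  0.87460927 103.6209745   73.47635737] 78.27732470433311 127.13193525216424
```

View pics/w8.png

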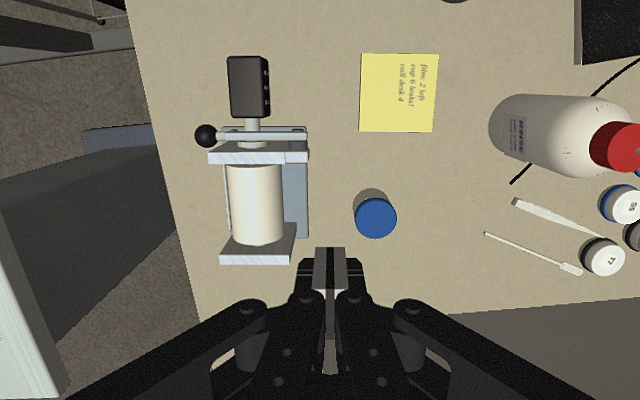

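The keeper is closed: the knob at (206,135) is down and the arm lies across the neck at (255,135). The collar is at the cheek and everything else stands where it was. I hand in.

```bash
python3 -c "
from h import *
print(ctrl.hand_in())"
```

```text
the job is handed in; nothing more can be done
None
```

The job is done and handed in after about 24 s: the roll lies in the cradle, the spindle is through both cheeks with its collar against the near cheek to within about 0.5 mm as measured, and the keeper is closed across its neck.

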